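# Put the glue pot on the heat

### The arm

A 7-joint arm with a two-finger parallel gripper is mounted at the origin on the work surface. World frame = base frame: x ahead of the robot, y to its left, z up, the work surface at z = 0. Lengths are in m, angles in rad, forces in N, time in s.
With the tool pointing down it reaches from about 0.4 to 0.85 m from the base axis. Payload 4.5 kg.
Tool frame: the origin (TCP) lies at the centre of the arm's flange, where the gripper is bolted on; the fingertips stand 166 mm ahead of it and the grasp point (between the pads) lies 147 mm ahead of it; z points along the fingers, y is the line along which they close (so a half turn about z gives the same grasp; the last joint's range is limited). The gripper opens to 88 mm and grips with 3 to 60 N. Pads are 18 mm wide; open, the fingers measure 123 mm over their backs; the gripper's body (75 mm by 187 mm) begins 45 mm behind the grasp point.
Start: joints at [1.292, 0.689, -0.195, 1.565, 0.157, 0.902, -0.215], TCP at [0.192, -0.595, 0.405] pointing down, gripper open.
Joint ranges: [-3.01, 3.01], [-0.46, 2.08], [-1.47, 1.51], [0.13, 2.56], [-1, 4.14], [0.04, 2.09], [-2.66, 2.66]. Speed limits (rad/s): [2.57, 2.57, 3.14, 3.14, 3.14, 3.14, 3.14].

### API

Orientations are given as a 3x3 rotation matrix whose columns are the frame's x, y, z axes.
In Python, from workcell import robot, hand, snapshot, readout gives the robot as it stands. Calls block until the motion is done:
- robot.move_pose(position, orientation): joint-space move of the TCP to a pose.
- robot.line_to(position, frame=None, vel=0.15, force_limit=None): straight line of the TCP; frame=None keeps the orientation; vel is the mean speed in m/s. With force_limit (N) it stops when the force on the tool has changed by that much, and returns True; else False.
- robot.goto_joints(angles): joint-space move.
- hand.set_gripper(opening, force=None): finger opening in m; force is the grip in N (None keeps the last); returns when the fingers have stopped.
- robot.sleep(seconds).
- robot.solve_ik(position, orientation): joint angles nearest the present ones, or None.
- snapshot(name): name is "scene" or "top" or "wrist"; returns a dict with "color" (384x512x3 uint8, red, green, blue), "K" (3x3 intrinsics, pixels), "xyz" and "attitude" of the camera in the world. Camera axes: x right, y up, looking along -z (the intrinsics and any distortion apply to the point x, -y, -z); pixel columns grow to the right and rows downward; lengths in m; the calibration is good to about 2 mm. A picture is of the moment at which its call begins. There is no depth.
A pose or a line that the arm cannot do raises robot.PlanningError and nothing moves.
- robot.job_done(): hands the job in; it is judged then, once.
Readings, each from a call of its own:
- readout.current_time(): time.
- readout.current_joints(): joint angles.
- readout.current_dq(): joint speeds.
- readout.current_effort(): joint torques, N m.
- readout.current_tool_pos(): TCP position.
- readout.current_ee_rot(): TCP orientation.
- readout.current_force(): force on the tool from outside, world axes, zero at the start.
- readout.current_torque(): the same for the moment, N m.
- readout.current_gripper_width(): finger opening in m.
- readout.current_finger_force(): force on a finger pad.
Only numpy, scipy, OpenCV 4.12 (cv2) and the standard library are available. Lean on these libraries where they do the work, as an engineer would, in place of code of your own. Each camera call takes 0.05 s, during which the arm holds its last target. There are 200 camera calls.

### The job

Get the glue warming: without lifting it off the warmer, slide the copper glue pot from the white ring across into the red ring, so that its base stands wholly inside the ring. Then slide the heat slider along its slot until its white line is level with the yellow pointer, and let go. Keep the pot upright, and leave the dolls, saucer, bottle and round box where they stand.

Things in the scene. Friction and masses are not known exactly. Their poses are not given: they have to be found in the camera images.
- warmer: flat grey glue warmer, fixed, 270 (its x) by 400 mm (its y), flat top 35 mm above the table. Origin: centre of its underside. +x points away from the robot, +y to the robot's left along the slider slot; may be turned up to 0.2 rad. Grey control strip with the heat slider on the robot's side; two rings side by side along y on the black area behind it
- pot: copper pot, steel lid fixed on it, wooden knob; loose, 0.35 to 0.7 kg. Body 90 mm across, lid 94, its flat top 60 mm above the underside; central round knob 26 mm across from 60 to 96 mm height; two small lugs at 37 to 43 mm height reach 54 mm from the axis. Origin: centre of its underside. Slides on the smooth top (friction about 0.3). Starts on the white ring
- red_ring_centre (a point): centre of the red ring printed on the warmer's top (inner edge 120 mm across, outer 134 mm), at the level of the top; the heating place. Flush: nothing to climb over
- white_ring_centre (a point): centre of the white ring printed on the warmer's top, same size, the parking place, 180 mm along the warmer's y from the red one; which of the two is on the left differs from case to case
- heat (a joint): position of the heat slider along its slot, 0 to 0.14 m: 0 at the right end (the warmer's -y end, off), growing to +y. Straight and level, about 2 N of friction, stays where it is left
- heat_top (a point): centre of the top of the slider's black grip, 81 mm above the table. The grip is a block 50 mm (warmer's x) by 24 mm (its y), from 4 to 46 mm above the warmer's top, with a white line along x at mid-width on its top and down its far side. Axes as the warmer's
- pointer_tip (a point): tip of the small yellow pointer fixed on the warmer just beyond the slot (32 by 16 mm, 6 mm high): the heat to set. The slider is set when its white line is level with this tip along the warmer's y. Axes as the warmer's
- doll_a: red and white clay doll with a blue cap, 48 mm across, 68 mm high, loose; the doll standing on the warmer's control strip, near its right (-y) end; bystander; origin centre of its underside
- doll_b: red and white clay doll with a blue cap, 48 mm across, 68 mm high, loose; a doll on the table left of the warmer; bystander; origin centre of its underside
- doll_c: red and white clay doll with a blue cap, 48 mm across, 68 mm high, loose; another doll on the table left of the warmer; bystander; origin centre of its underside
- doll_d: red and white clay doll with a blue cap, 48 mm across, 68 mm high, loose; a doll on the table right of the warmer; bystander; origin centre of its underside
- saucer: small blue paint saucer, 56 mm across, 16 mm high, standing on the warmer's control strip near its left (+y) end; bystander; origin centre of its underside
- bottle: white plastic bottle, 54 mm across, 120 mm high, on the table right of the warmer; bystander; origin centre of its underside
- round_box: round bentwood box, 75 mm across, 44 mm high, on the table left of the warmer; bystander; origin centre of its underside
Mind the look-alikes: they are no part of the job. There is more than one size of the pot; the one meant has the size given above.

How it is judged:
On the way, in this order (a step that is already met when the one before it is completed fails the run):
1. the pot stands inside the red ring, slid there (horizontal distance between pot and red_ring_centre below 0.015 m and angle between pot's own z axis and vertical below 0.06 rad and z of pot in the frame of warmer between 0.031 and 0.039 m and linear speed of pot below 0.02 m/s), for 0.2 s.
2. after that, the slider's white line is level with the yellow pointer (y of heat_top in the frame of pointer_tip between -0.006 and 0.006 m and velocity of joint heat between -0.01 and 0.01 m/s), for 0.2 s.
At the end, for the whole second after the job is handed in: The pot stands upright and still on the warmer with its centre within 15 mm of the red ring's centre, and the slider's white line is within 6 mm of the yellow pointer's tip along the slot, at rest (all of step 1 and all of step 2); the robot touches nothing.
It fails at once if the pot is lifted more than 8 mm off the warmer's top (z of pot in the frame of warmer above 0.043 m).
It fails at once if the pot is tipped by more than about 15 degrees (angle between pot's own z axis and vertical above 0.26 rad).
It fails at once if a doll, the saucer, the bottle or the round box is moved by more than 20 mm (distance of any of doll_a, doll_b, doll_c, doll_d, saucer, bottle, round_box from where it was at the start of the episode above 0.02 m).
It also fails if it takes over 54 s, if anything falls off the work surface, if the arm or the gripper's body presses on something with over 40 N, if the wrist force passes 120 N, or if a joint passes its speed limit or range.

## Working session

There is one attempt and no reset: what is moved stays moved. The work goes in short steps, each a Python script; the robot and the scene stay as the last script left them, time stands still between calls to the robot, and variables do not carry over. Pictures are saved under pics/ and viewed, at most 10 in all, crops included, and the job is handed in when it is done.

```bash
mkdir -p pics; ls
python3 - <<'E'
from workcell import robot,hand,snapshot,readout
import cv2,numpy as np,pickle
d={}
for n in("scene","top"):
    s=snapshot(n); d[n]=s; cv2.imwrite(f"pics/{n}0.png",s["color"][:,:,::-1])
    print(n,s.keys(),s["K"],s["xyz"],s["attitude"])
pickle.dump(d,open("s0.pkl","wb"))
print(readout.current_time())
E
```

```text
pics
scene dict_keys(['color', 'K', 'xyz', 'attitude']) [[483.27467628   0.         254.45283102]
 [  0.         483.27467628 192.07122737]
 [  0.           0.           1.        ]] [ 1.09128421 -0.37319418  0.95243422] [[ 0.61159751 -0.60197074  0.51340016]
 [ 0.79107331  0.4753809  -0.38498834]
 [-0.01230891  0.64159507  0.76694476]]
top dict_keys(['color', 'K', 'xyz', 'attitude']) [[386.41937009   0.         258.27863694]
 [  0.         386.41937009 191.24671068]
 [  0.           0.           1.        ]] [0.37335001 0.0312744  1.10511958] [[ 0.00962467  0.99391197 -0.10975589]
 [-0.99983882  0.00790185 -0.01612104]
 [-0.01515562  0.10989336  0.99382783]]
0.1
```

View pics/scene0.png

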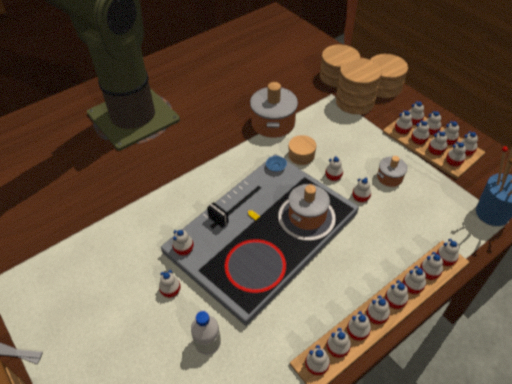

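View pics/top0.png

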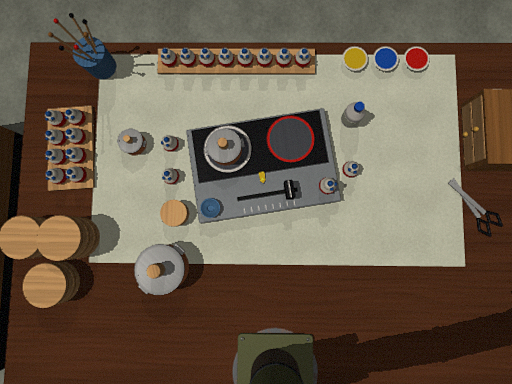

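Both views show three look-alike pots (top view pixels): the large one at (160,270) on the table, the small one at (131,141) on the table, and the medium one at (226,146) on the white ring. The third is the one meant. The red ring is at (291,139), the slider at (291,189), the pointer at (263,178), doll_a at (328,184) and the saucer at (210,208). Next I'll measure these and check the choice in a crop.

```bash
cat > h.py <<'E'
import numpy as np,cv2
def ray(s,uv):
    K=s["K"];d=np.array([(uv[0]-K[0,2])/K[0,0],-(uv[1]-K[1,2])/K[1,1],-1.])
    return np.array(s["xyz"]),np.array(s["attitude"])@d
def onz(s,uv,z):
    o,d=ray(s,uv);return (o+d*(z-o[2])/d[2])[:2]
def proj(s,p):
    c=np.array(s["attitude"]).T@(np.array(p)-s["xyz"]);K=s["K"]
    return np.array([K[0,0]*c[0]/-c[2]+K[0,2],K[1,1]*c[1]/c[2]+K[1,2]])
def mask(s,lo,hi):
    return cv2.inRange(cv2.cvtColor(s["color"],cv2.COLOR_RGB2HSV),lo,hi)
def ring(s):
    "red ring: biggest red contour (outer edge), rim points put on z=.035, circle fit"
    m=mask(s,(0,150,90),(8,255,255))|mask(s,(172,150,90),(180,255,255))
    c=max(cv2.findContours(m,cv2.RETR_EXTERNAL,cv2.CHAIN_APPROX_NONE)[0],key=lambda c:cv2.boundingRect(c)[2])
    return circ(np.array([onz(s,p,.035) for p in c[:,0]]))
def circ(P):
    A=np.c_[2*P,np.ones(len(P))];x=np.linalg.lstsq(A,(P**2).sum(1),rcond=None)[0]
    return x[:2],np.sqrt(x[2]+x[0]**2+x[1]**2)
def blobs(m,amin=8):
    n,_,st,ce=cv2.connectedComponentsWithStats(m);return [(ce[i].round(1),st[i,4]) for i in range(1,n) if st[i,4]>=amin]
E
python3 - <<'E'
from h import *;import pickle
d=pickle.load(open("s0.pkl","rb"))
for n,s in d.items():
    c,r=ring(s);print(n,"ring",c,r)
    b=blobs(mask(s,(22,170,120),(32,255,255)));print("yellow",[(p,a,onz(s,p,.041).round(4)) for p,a in b])
    b=blobs(mask(s,(8,80,120),(20,220,255)),15);print("wood",[(p,a,onz(s,p,.131).round(4)) for p,a in b])
t=d["top"]["color"][95:230,180:350,::-1];q=d["scene"]["color"][150:330,160:370,::-1]
a=cv2.resize(t,(756,600),interpolation=cv2.INTER_CUBIC)
cv2.imwrite("pics/c_top.png",a)
cv2.imwrite("pics/c_sc.png",cv2.resize(q,None,fx=3.3,fy=3.3,interpolation=cv2.INTER_CUBIC))
E
```

```text
scene ring [ 0.64196926 -0.03883191] 0.06750669025129848
yellow [(array([253. , 214.8]), np.int32(64), array([0.5345, 0.0387]))]
wood [(array([363.3,  63.7]), np.int32(2009), array([0.3572, 0.5718])), (array([274.1,  85.6]), np.int32(94), array([0.2763, 0.3115])), (array([424.5, 118. ]), np.int32(17), array([0.6147, 0.5255])), (array([390.1, 127.1]), np.int32(95), array([0.5838, 0.4324])), (array([406.6, 136.7]), np.int32(106), array([0.6321, 0.4379])), (array([441.7, 128.4]), np.int32(17), array([0.666 , 0.5283])), (array([302.1, 144.7]), np.int32(454), array([0.4948, 0.2203])), (array([423.9, 146.8]), np.int32(119), array([0.6808, 0.4433])), (array([459.8, 138.9]), np.int32(23), array([0.7169, 0.5324])), (array([468.2, 161.9]), np.int32(298), array([0.7767, 0.4844])), (array([441.7, 157.3]), np.int32(132), array([0.7293, 0.4484])), (array([395.4, 158.5]), np.int32(39), array([0.6649, 0.3608])), (array([310.2, 188.6]), np.int32(87), array([0.6103, 0.1427])), (array([358. , 311.1]), np.int32(1137), array([0.884 , 0.0141])), (array([390.5, 322.3]), np.int32(1939), array([0.9354, 0.044
[... 1394 characters left out ...]
 137.9]), np.int32(38), array([0.6172, 0.3907])), (array([221.9, 141.9]), np.int32(67), array([0.6081, 0.142 ])), (array([ 70.8, 145.8]), np.int32(201), array([0.5955, 0.5337])), (array([473., 152.]), np.int32(17), array([ 0.5857, -0.4982])), (array([509.5, 155.5]), np.int32(48), array([ 0.5772, -0.5895])), (array([ 70.4, 165. ]), np.int32(221), array([0.5451, 0.5316])), (array([ 69.6, 185.1]), np.int32(304), array([0.4929, 0.5303])), (array([173. , 212.6]), np.int32(564), array([0.4249, 0.2623])), (array([ 39.7, 237.4]), np.int32(2930), array([0.3593, 0.5979])), (array([ 43.9, 285.3]), np.int32(1512), array([0.241 , 0.5788])), (array([152.9, 271. ]), np.int32(145), array([0.2791, 0.3076]))]
```

View pics/c_top.png

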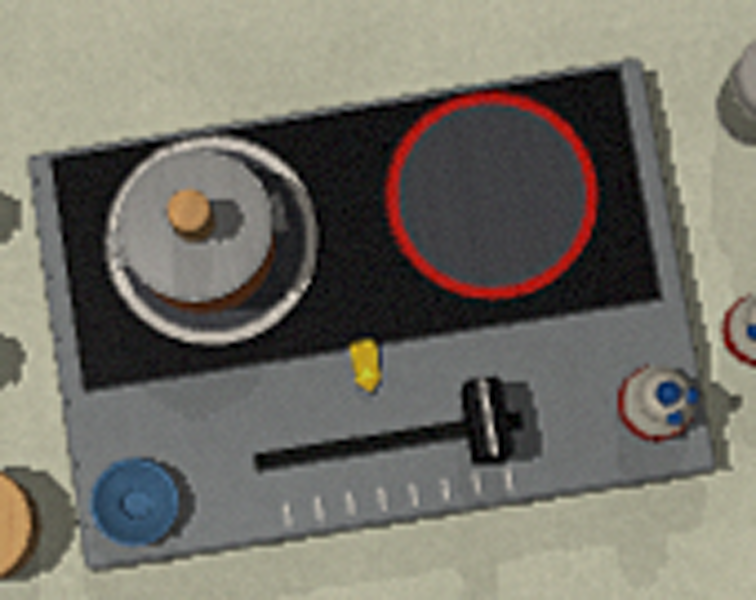

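View pics/c_sc.png

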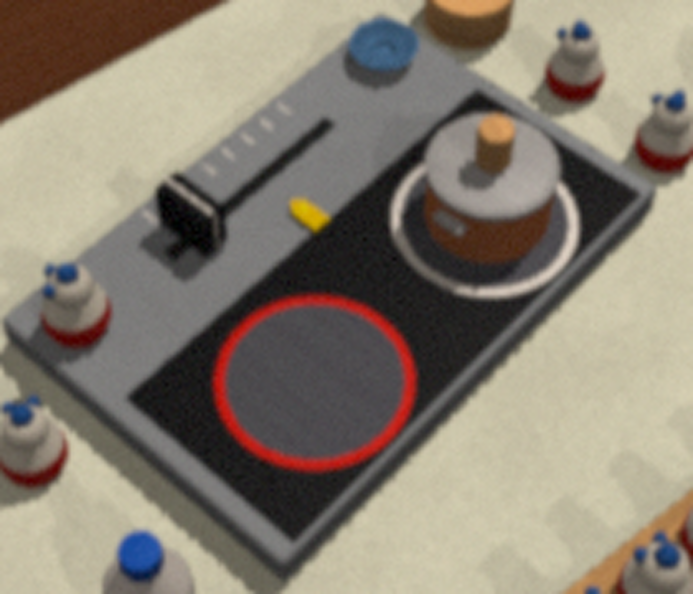

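The crops confirm the choice: the medium pot stands on the white ring (top pixel ≈ 228,149), the empty red ring is at (290.6,139), the pointer tip is at (263,183) and the slider's white line is at about (290,190). Red is on the right. I'll go above the pot and refine with the wrist camera.

```bash
cat >> h.py <<'E'
def R(t,sg=1):
    y=sg*np.array([-np.sin(t),np.cos(t),0]);z=np.array([0,0,-1.]);return np.c_[np.cross(y,z),y,z]
def line_y(s,t):
    "warmer-y of slider line given a roi handled by caller"
E
python3 - <<'E'
from h import *;import pickle
from workcell import robot,hand,snapshot,readout
d=pickle.load(open("s0.pkl","rb"));T,S=d["top"],d["scene"]
f=lambda a,b:(lambda v:np.arctan2(v[0],-v[1]))(onz(T,b,.035)-onz(T,a,.035))
t1=f((200.2,222.8),(340.1,200.3));t2=f((227.7,149.),(290.6,138.9));print("yaw",t1,t2)
t=(t1+t2)/2;yw=np.array([-np.sin(t),np.cos(t)])
print("line y_w top",[(onz(T,(180+u/4.447,95+v/4.444),.081)@yw).round(4) for u,v in((485,380),(488,418),(492,455))],
 "scene",[(onz(S,(160+u/3.3,150+v/3.3),.081)@yw).round(4) for u,v in((165,178),(190,197),(215,213))])
print("pointer",onz(T,(261.8,176.5),.041)@yw,onz(T,(263,183.2),.041)@yw,onz(S,(253,214.8),.041)@yw,onz(S,(248.8,211.5),.041)@yw)
print("R0",readout.current_ee_rot().round(2).tolist())
p=[.609,.142,.40];q0=np.array(readout.current_joints())
best=min((1,-1),key=lambda g:(lambda q:9 if q is None else np.abs(q-q0).max())(robot.solve_ik(p,R(t,g))))
for g in(1,-1):print(g,robot.solve_ik(p,R(t,g)))
robot.move_pose(p,R(t,best));hand.set_gripper(.06,15)
w=snapshot("wrist");pickle.dump(w,open("w1.pkl","wb"));cv2.imwrite("pics/w1.png",w["color"][:,:,::-1])
print(best,w["xyz"],readout.current_time(),readout.current_tool_pos(),proj(w,(.608,.142,.131)))
print([(q,a,onz(w,q,.131).round(4)) for q,a in blobs(mask(w,(8,80,120),(20,220,255)),30)])
E
```

```text
yaw 0.16825132095868675 0.16844541449738684
line y_w top [np.float64(-0.1201), np.float64(-0.118), np.float64(-0.1166)] scene [np.float64(-0.1167), np.float64(-0.1168), np.float64(-0.1151)]
pointer -0.050594790980362195 -0.05089416907280979 -0.05136416540974355 -0.05083418683060815
R0 [[0.95, 0.31, -0.0], [0.31, -0.95, 0.0], [-0.0, -0.0, -1.0]]
1 [ 0.1777108   0.84691887 -0.95735536  1.54808761  0.73928035  1.14155843
  0.79933568]
-1 [-0.26816186  0.69072112 -0.06257273  1.57377997  0.05176716  0.87871206
 -1.75191797]
1 [0.54418779 0.13078812 0.37952487] 3.7083 [0.60898208 0.14201263 0.40000058] [257.15109024 186.9337259 ]
[(array([407.5,  35.1]), np.int32(3777), array([0.4593, 0.2429])), (array([257.4, 186.4]), np.int32(540), array([0.6074, 0.1421])), (array([473.2, 227.6]), np.int32(83), array([0.6132, 0.3593])), (array([400.5, 271.5]), np.int32(39), array([0.6723, 0.3032])), (array([206.5, 310.7]), np.int32(865), array([0.7533, 0.1112]))]
```

View pics/w1.png

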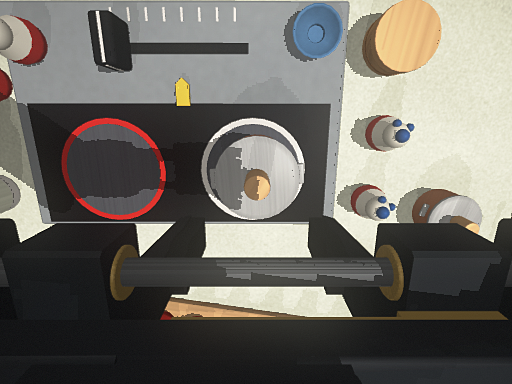

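The wrist view shows the knob at (257,186), which agrees with the other cameras (0.608, 0.142), and the yaw is well aligned. The red ring is clear. Next: grasp the knob, slide, release and look again.

Run:
```python
from h import *;import pickle
from workcell import robot,hand,snapshot,readout
w=pickle.load(open("w1.pkl","rb"));print("wrist ring",ring(w))
rc=np.array([.6423,-.0393]);pc=np.array([.608,.142]);print(np.linalg.norm(rc-pc))
z=.269
robot.line_to([*pc,.30],vel=.15)
print("hit",robot.line_to([*pc,z],vel=.05,force_limit=8))
hand.set_gripper(.0,15);print(readout.current_gripper_width(),readout.current_finger_force(),readout.current_force())
robot.line_to([*rc,z],vel=.07);robot.sleep(.2)
print(readout.current_force(),readout.current_gripper_width(),readout.current_tool_pos())
hand.set_gripper(.06);robot.line_to([*rc,.40],vel=.15)
d={n:snapshot(n) for n in("top","scene","wrist")};pickle.dump(d,open("s1.pkl","wb"))
for n,s in d.items():
    print(n,[(q,a,onz(s,q,.131).round(4)) for q,a in blobs(mask(s,(8,80,120),(20,220,255)),15) if np.hypot(*(onz(s,q,.131)-rc))<.06])
print(readout.current_time(),ring(d["wrist"]))
cv2.imwrite("pics/w2.png",d["wrist"]["color"][:,:,::-1])
```

```text
wrist ring (array([ 0.6425125, -0.0408843]), np.float64(0.06649996366199919))
0.18451606976087476
hit False
0.025333367106205706 14.999921768903732 [0.21162338 1.02898765 0.46463974]
[0.51829038 3.48720304 4.07540081] 0.025429360683527986 [ 0.64231559 -0.03906193  0.2690638 ]
top [(array([289.8, 129.6]), np.int32(36), array([ 0.6415, -0.0327]))]
scene [(array([255.9, 239.9]), np.int32(79), array([ 0.6442, -0.0366]))]
wrist [(array([257.6, 188.6]), np.int32(542), array([ 0.6417, -0.039 ]))]
10.7333 (array([ 0.64336824, -0.04036377]), np.float64(0.064385224426844))
```

View pics/w2.png

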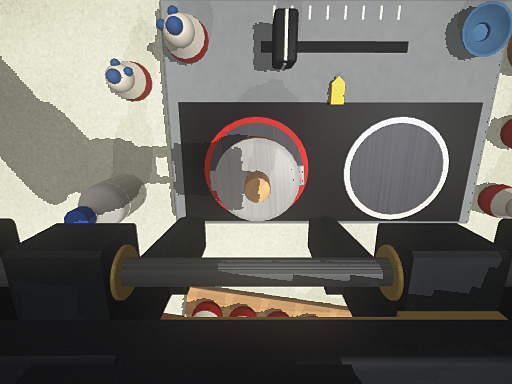

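The pot stands in the red ring: its knob is at (257,188), about 2 mm from the ring centre. Now I'll locate the slider's centre and grip it.

Run:
```python
from h import *;import pickle
from workcell import robot,hand,snapshot,readout
d=pickle.load(open("s1.pkl","rb"));d0=pickle.load(open("s0.pkl","rb"));t=.168;w=d["wrist"]
xw=np.array([np.cos(t),np.sin(t)]);yw=np.array([-np.sin(t),np.cos(t)])
f=lambda s,uv,z:(np.array([onz(s,uv,z)@xw,onz(s,uv,z)@yw]).round(4))
yel=[q for q,a in blobs(mask(w,(22,170,120),(32,255,255)),30)]
print("pointer wrist",[f(w,q,.041) for q in yel],"line",f(w,(285,12),.081),f(w,(285,33),.081),f(w,(285,50),.081))
T=d0["top"];print("top grip ends",f(T,(180+485/4.447,95+378/4.444),.081),f(T,(180+492/4.447,95+458/4.444),.081))
# grip xw: slot line is on warmer top
print("slot xw",f(w,(400,46),.035),f(T,(180+260/4.447,95+462/4.444),.035))
```

```text
pointer wrist [] line [ 0.4618 -0.1191] [ 0.4801 -0.1186] [ 0.4955 -0.1182]
top grip ends [ 0.5042 -0.1201] [ 0.4559 -0.1162]
slot xw [0.4813 0.0188] [0.4802 0.0236]
```

Run:
```python
from h import *;import pickle
from workcell import robot,hand,snapshot,readout
t=.168;w=pickle.load(open("s1.pkl","rb"))["wrist"]
xw=np.array([np.cos(t),np.sin(t)]);yw=np.array([-np.sin(t),np.cos(t)])
print("pointer tip wrist y_w",onz(w,(338,77),.041)@yw)
P=lambda y,z:[*(xw*.480+yw*y),z]
robot.line_to(P(-.118,.40),vel=.2);hand.set_gripper(.055,20)
robot.line_to(P(-.118,.26),vel=.15)
print("hit",robot.line_to(P(-.118,.219),vel=.05,force_limit=8))
hand.set_gripper(0.,20);print(readout.current_gripper_width(),readout.current_force())
robot.line_to(P(-.051,.219),vel=.06);robot.sleep(.2)
print(readout.current_force(),readout.current_tool_pos(),np.array(P(-.051,.219)))
hand.set_gripper(.055);robot.line_to(P(-.051,.40),vel=.15)
d={n:snapshot(n) for n in("top","scene","wrist")};pickle.dump(d,open("s2.pkl","wb"))
print(readout.current_time())
a=cv2.resize(d["wrist"]["color"][:240,100:440,::-1],None,fx=2.3,fy=2.3,interpolation=cv2.INTER_CUBIC)
cv2.imwrite("pics/w3.png",a)
cv2.imwrite("pics/c3.png",cv2.resize(d["scene"]["color"][150:330,160:370,::-1],None,fx=3.3,fy=3.3,interpolation=cv2.INTER_CUBIC))
```

```text
pointer tip wrist y_w -0.05189735504474935
hit False
0.023957501424140642 [0.32935808 0.09412104 1.10438062]
[-0.70609014  1.9217485   4.06388862] [0.48172562 0.03036828 0.21907081] [0.48176991 0.02997923 0.219     ]
18.1417
```

View pics/w3.png

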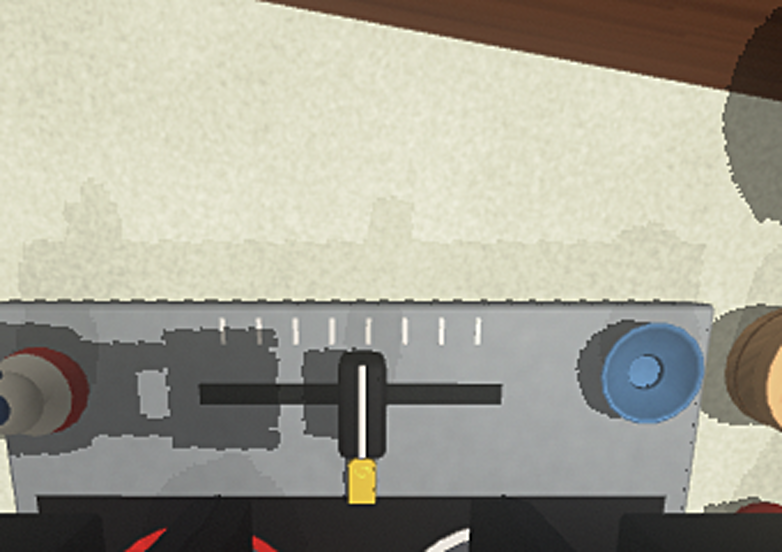

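View pics/c3.png

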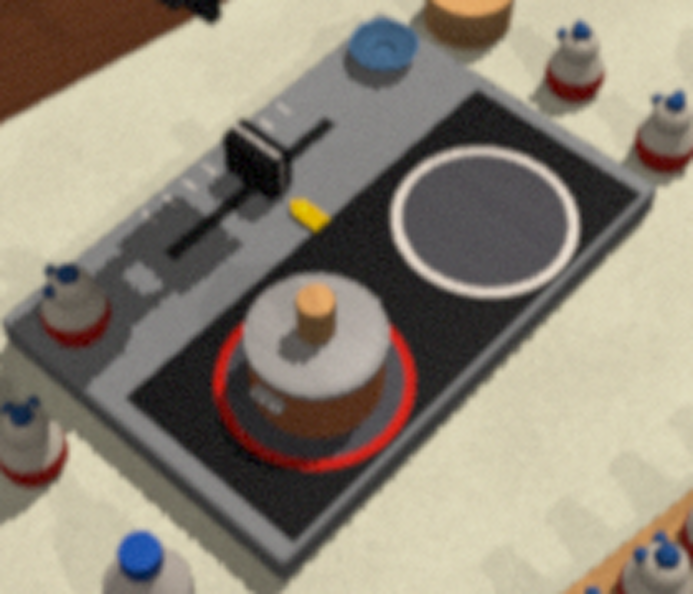

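In the wrist view the slider's white line and the pointer are both at crop column ≈ 361, so they are level. In the scene view the pot stands inside the red ring at crop (315,380), and the bystanders are in place.

```bash
python3 -c "
from workcell import robot
robot.sleep(.3);print(robot.job_done())"
```

```text
the job is handed in; nothing more can be done
None
```

The job is handed in: the last pictures show the copper pot inside the red ring (about 2 mm off centre), the slider's white line level with the yellow pointer, the arm clear and the bystanders in place; no verdict came back.

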